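# Clamp the pine block in the hold-down press

### The arm

A 6-joint arm with a two-finger parallel gripper is mounted at the origin on a cart in front of the work surface, level with it; the furniture and walls round the work are solid. World frame = base frame: x ahead of the robot, y to its left, z up, the work surface at z = 0. Lengths are in m, angles in degrees, forces in N, time in s.
With the tool pointing down it reaches from about 0.3 to 0.75 m from the base axis. Payload 8.5 kg.
Tool frame: the origin (TCP) lies at the very end of the fingers, on their centre line; the grasp point (between the pads) lies 19 mm behind it; z points along the fingers, y is the line along which they close (so a half turn about z gives the same grasp; the last joint's range is limited). The gripper opens to 85 mm and grips with 20 to 120 N. Pads are 22 mm wide; open, the fingers measure 114 mm over their backs; the gripper's body (76 mm by 85 mm) begins 54 mm behind the grasp point. The pads swing forward as they close: fully open they stand 13 mm farther back than shut.
Start: joints at [55.159, 21.807, 74.336, -0, 83.858, -12.336], TCP at [0.211, 0.508, 0.231] pointing down, gripper open.
Joint ranges: [-178.18, 178.18], [-50.72, 133.34], [12.68, 142.11], [-81.47, 261.47], [9.98, 163.14], [-165.26, 165.26]. Speed limits (degrees/s): [136.94, 136.94, 180, 180, 180, 180].

### API

Orientations are given as a 3x3 rotation matrix whose columns are the frame's x, y, z axes.
In Python, from rig import env, optics, spotter gives the robot as it stands.
- The arm moves only by the shell command python3 -m crank 'ROWS' [FORCE]. ROWS is JSON, one flat list of numbers, 5 for each row, row after row: the finger opening in cm, from 0 to 8.54, then the shift along the tool's x, y, z in cm, then the turn about the tool's z in rad. A call has exactly 8 rows; each row shifts and turns the commanded pose from where the row before left it, along the tool's axes as they then stand; what a row does not reach is not made up. A row lasts 1/12 s, in which the tool goes at most 41.7 mm and 7.16 degrees, less where a joint would pass 70% of its speed; a pose out of reach is approached as far as the arm can. A call is refused whole if a number of a shift passes 4.17 or a number of a turn 0.125, either way. A call with a gripper value outside its range is refused whole. The fingers move at their own pace and stop on an object; FORCE is the grip in N (left out, the last holds). Time passes only in rows, so rows that do not move let the fingers close, or fill a call up. It gives the time, the measured TCP pose, the force, the opening and the grip force at its end, in the units of the state.
- env.observe(): the state, without advancing time (a new reading comes with each control period).
- optics.get_image(name): name is "side" or "top"; returns a dict with "color" (420x560x3 uint8, red, green, blue), "intrinsics" (3x3 intrinsics, pixels), "distortion" ([k1, k2, p1, p2, k3] as OpenCV has them; the pictures are not rectified), "pose" (4x4, takes a point from camera to world coordinates). Camera axes: x right, y up, looking along -z (the intrinsics and any distortion apply to the point x, -y, -z); pixel columns grow to the right and rows downward; lengths in m; the calibration is good to about 2 mm. A picture is of the moment at which its call begins. There is no depth.
- env.close_job(): hands the job in; it is judged then, once.
Trained networks look in a picture, given as the dict that the camera call returned (one of the last four; its "shot" number tells which), for a name from the list of things; names that differ only in an ending like _2 or _b are one class to them, and where a whole thing is asked for, a point or a joint stands for the part that bears it (a point fixed in the world has none). Each returns a list of dicts, best first, with "score" (0 to 1); they miss things now and then, are a little off and sometimes report something else, mostly with a low value. They report only what shows in the picture. A call takes as long as a camera call. They do not tell look-alikes from the thing itself.
- spotter.look_for(picture, query): "at" ([column, row] as shares, 0 to 1, of the picture: columns of its width, rows of its height, amid what is visible of it).
The state is a dict: "time_s": time; "q": joint angles; "qvel": joint speeds; "joint_efforts": joint torques, N m; "position": TCP position; "tool_rot": TCP orientation; "ft_force": force on the tool from outside, world axes, zero at the start; "wrist_torque": the same for the moment, N m; "grip_width": finger opening in m; "gripper_force": force on a finger pad.
Only numpy, scipy, OpenCV 4.12 (cv2) and the standard library are available. Lean on these libraries where they do the work, as an engineer would, in place of code of your own. Each camera call takes 0.05 s, during which the arm holds its last target. There are 200 camera calls.

### The job

Lay the pine block flat and lengthwise on the bed of the small hold-down press and push it along the channel until it is fully home against the end stop. Then press the black palm knob on top straight down with the gripper until the pad bears on the block and the knob has sunk about half of its 12 mm stroke into its sleeve (never to the bottom), and finish while still holding it pressed there. Leave everything else on the worktop where it is.

Things in the scene. Friction and masses are not known exactly. Their poses are not given: they have to be found in the camera images.
- block_centre (a point): Centre of the loose pine sanding block, 45 x 90 x 28 mm, lying flat on the worktop (28 mm is its height). Its own y axis is its 90 mm length, x its 45 mm width, z up. 80 to 170 g. The point is 14 mm above its underside.
- wood_block: The same pine block; origin at the centre of its underside, same axes.
- press: Hold-down press: grey steel C-frame fixed to the worktop. Origin: centre of the underside of its 260 x 110 mm base plate (bed), 12 mm thick. x runs into the press, from the open front edge (x=-130 mm) to the column at the back; y across, z up. 50 mm wide column from x=70; overarm 40 wide from x=20 to 125, z=85 to 125; ram axis at x=38, y=0. Low bolt heads (5 mm) at the corners.
- press_seat (a point): Where the block's centre is when it is home: 15 mm ahead (+x) of the press's origin, 26 mm above the worktop; axes as the press. The block lies lengthwise along x, on the bed (14 mm below this point), its front end against the upright end stop, whose face is 45 mm ahead of this point. The overarm covers this place: lay the block on the bed in front, then push it in from behind.
- press_mouth (a point): Mouth of the channel, centre, on the bed (12 mm above the worktop), 105 mm in front of the end stop's face; axes as the press. Two guide rails, 10 wide and 12 tall above the bed, form a channel 48 mm wide over the last 80 mm before the stop; at the mouth they flare out to about 58 mm. In front of the mouth the bed is flat and open for 85 mm.
- pad_face (a point): Black rubber pad, 28 mm across and 8 thick, at the lower end of the press's vertical ram; the point is the centre of its underside, 14 mm above the top of a block lying in the channel while the ram is up.
- press_ram (a joint): Downward travel of the ram in m: 0 up (rest), at most 0.022; about 0.014 when the pad meets the block. A soft return spring (60 N/m) holds it up: about 2 N starts it and about 3 N brings the pad to the block.
- press_knob (a joint): How far the palm knob has sunk into the ram's sleeve, in m: 0 rest, 0.012 bottomed; half stroke is 0.006. Spring: preload about 6 N, 1000 N/m, about 12 N at half stroke; so the softer ram goes down first and the knob sinks only once the pad has met the block. It springs back when let go.
- cap_top (a point): Centre of the flat top face of the black mushroom-shaped palm knob, 40 mm across, cap 22 mm tall, on top of the ram; a dark ring on its steel stem reaches the sleeve's edge at half stroke; top about 0.186 m above the worktop at rest. Pressed straight down, from above. In all it goes down about 14 mm with the ram and then 6 mm to half stroke.
- tape_measure: Bystander, to be left alone: tape measure standing on edge, 36x81x66 mm; origin at the centre of its underside.
- c_clamp: Bystander, to be left alone: red C-clamp lying flat, 103x73x29 mm; origin at the centre of its underside.
- nozzle_can: Bystander, to be left alone: small can full of nozzles, 94 mm across, 110 mm tall; origin at the centre of its underside.
- spray_bottle: Bystander, to be left alone: spray bottle, 57 mm across, 188 mm tall; origin at the centre of its underside.
- marker: Bystander, to be left alone: marker pen lying flat, 12 mm thick, 127 mm long; origin at the centre of its underside.
- tape_roll: Bystander, to be left alone: roll of masking tape lying flat, 104 mm across, 25 mm tall; origin at the centre of its underside.
There are look-alikes about, which are no part of the job. Leave any blue look-alike of the wood_block alone.

How it is judged (in metres and radians):
On the way, in this order (a step that is already met when the one before it is completed fails the run):
1. the block lies home in the channel against the end stop, the ram still up (x of block_centre in the frame of press_seat between -0.004 and 0.004 m and y of block_centre in the frame of press_seat between -0.005 and 0.005 m and z of block_centre in the frame of press_seat between -0.004 and 0.004 m and angle between the y axis of block_centre and the x axis of press_seat, either way round below 0.1 rad and value of joint press_ram below 0.006 m), for 0.2 s.
2. the knob is held at about half stroke with the pad bearing on the block (x of block_centre in the frame of press_seat between -0.004 and 0.004 m and y of block_centre in the frame of press_seat between -0.005 and 0.005 m and z of block_centre in the frame of press_seat between -0.004 and 0.004 m and angle between the y axis of block_centre and the x axis of press_seat, either way round below 0.1 rad and value of joint press_knob between 0.003 and 0.009 m and contact force between press_ram and wood_block between 3 and 20 N and contact force between any of the fingers, the arm and press_knob above 4 N), for 0.5 s.
At the end, for the whole second after the job is handed in: The block lies flat in the channel within 4 mm of its home position against the end stop (5 mm sideways, 0.1 rad), the pad bears on it with 3 to 20 N, and the robot keeps the palm knob sunk 3 to 9 mm of its 12 mm stroke, still pressing it (more than 4 N) (all of step 2); the arm keeps its last pose, push and grip.
It fails at once if the knob is pressed to the bottom of its stroke (value of joint press_knob above 0.0113 m).
It fails at once if a bystander is shifted by more than 3 cm (distance of any of tape_measure, c_clamp, nozzle_can, spray_bottle, marker, tape_roll from where it was at the start of the episode above 0.03 m).
It also fails if it takes over 72 s, if anything falls off the work surface, if the arm or the gripper's body presses on something with over 40 N, if the wrist force passes 120 N, or if a joint passes its speed limit or range.

## Working session

There is one attempt and no reset: what is moved stays moved. The work goes in short steps, Python scripts to look and compute and a shell command to move; the robot and the scene stay as the last step left them, time stands still between calls to the robot, and variables do not carry over. Pictures are saved under pics/ and viewed, at most 10 in all, crops included, and the job is handed in when it is done.

```bash
mkdir -p pics; ls
cat > h.py <<'E'
import numpy as np, cv2
from rig import env, optics, spotter
def snap(n,f=None):
    p=optics.get_image(n)
    if f: cv2.imwrite('pics/'+f,p["color"][:,:,::-1])
    return p
def ray(p,uv):
    K=np.array(p["intrinsics"]);D=np.array(p["distortion"]);T=np.array(p["pose"])
    u=cv2.undistortPoints(np.array([[uv]],float),K,D)[0,0]
    return T[:3,3],T[:3,:3]@np.array([u[0],-u[1],-1])
def atz(p,uv,z):
    o,d=ray(p,uv); return o+d*(z-o[2])/d[2]
def proj(p,X):
    K=np.array(p["intrinsics"]);D=np.array(p["distortion"]);T=np.array(p["pose"])
    c=(np.atleast_2d(X)-T[:3,3])@T[:3,:3]; c=c*[1,-1,-1]
    return cv2.projectPoints(c,np.zeros(3),np.zeros(3),K,D)[0][:,0]
E
python3 - <<'E'
from h import *
a=snap("top","t0.png");b=snap("side","s0.png")
for n,p in(("top",a),("side",b)):
    print(n,np.round(p["pose"],3).tolist())
    for q in("wood_block","press","cap_top","pad_face","marker","c_clamp","tape_roll","tape_measure"):
        print(q,[(np.round(np.array(r["at"])*[560,420]).tolist(),round(r["score"],2)) for r in spotter.look_for(p,q)][:3])
cv2.imwrite('pics/ts.png',np.hstack([a["color"],b["color"]])[:,:,::-1])
print(env.observe())
E
```

```text
pics
top [[-0.002, 0.993, -0.122, 0.39], [-1.0, -0.003, -0.005, -0.012], [-0.005, 0.122, 0.993, 1.263], [0.0, 0.0, 0.0, 1.0]]
wood_block [([329.0, 237.0], 0.58), ([370.0, 236.0], 0.56)]
press [([271.0, 203.0], 0.55), ([269.0, 183.0], 0.43)]
cap_top [([266.0, 182.0], 0.66)]
pad_face [([206.0, 229.0], 0.67), ([269.0, 180.0], 0.4)]
marker [([275.0, 264.0], 0.63), ([206.0, 229.0], 0.58)]
c_clamp [([166.0, 192.0], 0.52)]
tape_roll [([421.0, 206.0], 0.84)]
tape_measure [([207.0, 232.0], 0.74)]
side [[-0.996, 0.05, -0.069, 0.431], [-0.083, -0.448, 0.89, 1.251], [0.013, 0.892, 0.451, 0.754], [0.0, 0.0, 0.0, 1.0]]
wood_block [([304.0, 215.0], 0.87), ([302.0, 200.0], 0.64)]
press [([246.0, 241.0], 0.86)]
cap_top []
pad_face []
marker []
c_clamp [([223.0, 329.0], 0.94), ([243.0, 202.0], 0.28)]
tape_roll []
tape_measure [([288.0, 285.0], 0.78)]
{'time_s': 0.9, 'q': array([ 5.51606079e+01,  2.18061303e+01,  7.43340217e+01,  3.28627188e-04,
        8.38586906e+01, -1.23359507e+01]), 'qvel': array([-0.03519357,  0.0326993 , -0.02128656, -0.00650067, -0.06227671,
       -0.03331211]), 'joint_efforts': array([-3.06203801e-04, -4.48333311e+01, -2.31453019e+01, -3.26887703e-04,
        4.92899508e-04,  5.72589656e-07]), 'position': array([0.2105023 , 0.50811099, 0.23133741]), 'tool_rot': array([[-9.23856310e-01,  3.82739491e-01,  6.85903251e-06],
       [ 3.82739491e-01,  9.23856310e-01,  1.98367637e-05],
       [ 1.25555239e-06,  2.09515420e-05, -1.00000000e+00]]), 'ft_force': array([-0.18791521, -0.22948881, -0.2664756 ]), 'wrist_torque': array([ 0.00651191, -0.04108479, -0.01685181]), 'gripper_force': 0.0, 'grip_width': 0.08529959461126285}
```

View pics/t0.png

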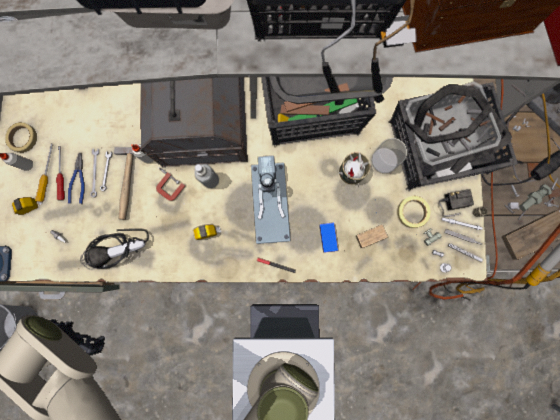

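View pics/s0.png

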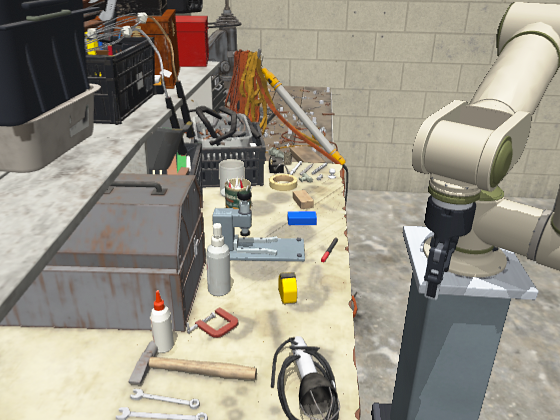

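The top view shows two block-like things: blue at (329,237), and wood-coloured at (371,237). The wood-coloured one fits "pine"; blue is the look-alike to leave alone. The press is at (270,203), with its front edge at the bottom (row ~240) and the knob at (266,182). I'll confirm with one enlarged crop.

Run:
```python
from h import *
im=cv2.imread('pics/t0.png')[145:270,235:395]
cv2.imwrite('pics/c0.png',cv2.resize(im,None,fx=4.8,fy=4.8,interpolation=cv2.INTER_CUBIC))
im=cv2.imread('pics/t0.png')
p=snap("top")
hsv=cv2.cvtColor(im,cv2.COLOR_BGR2HSV)
print(hsv[237,371],hsv[237,345],hsv[237,300])
```

```text
[ 15  81 191] [ 21  60 191] [ 17  30 168]
```

View pics/c0.png

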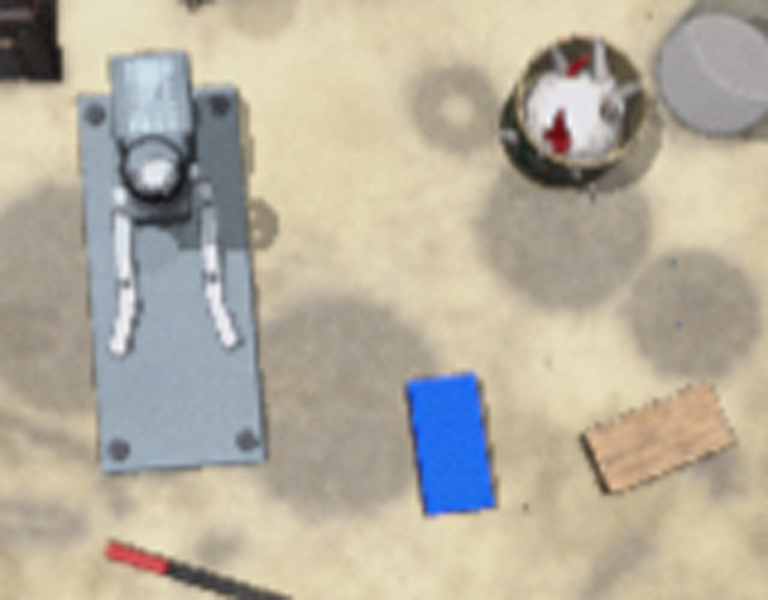

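The crop confirms that the wood-grained block, centre crop (660,438), is the pine one. The press bed corners are at crop (103,472), (266,461), (238,87) and (78,97), with the channel opening toward the robot.

Run:
```python
from h import *
from scipy.optimize import least_squares
p=snap("top"); s=snap("side")
def full(c): return np.array(c)/4.8+[235,145]-[.4,.4]
def fit(model,pix,x0):
    def T(v): 
        c,n=np.cos(v[2]),np.sin(v[2]); M=model.copy()
        M[:,:2]=model[:,:2]@np.array([[c,n],[-n,c]])+v[:2]; return M
    r=least_squares(lambda v:(proj(p,T(v))-pix).ravel(),x0)
    return r.x,np.abs(r.fun).max()
# press: image left=+y
pm=np.array([[-.13,.055,.012],[-.13,-.055,.012],[.13,-.055,.012],[.13,.055,.012]])
pp=full([(103,472),(266,461),(238,87),(78,97)])
v,e=fit(pm,pp,[.4,0,0.05]); print("press",v,e)
# block length axis y; corners
bm=np.array([[-.0225,.045,.028],[.0225,.045,.028],[.0225,-.045,.028],[-.0225,-.045,.028]])
bp=full([(608,492),(584,436),(710,383),(736,438)])
w,e2=fit(bm,bp,[.3,-.22,.3]); print("block",w,e2,np.degrees(w[2]))
c,n=np.cos(v[2]),np.sin(v[2]);R=np.array([[c,-n],[n,c]])
for nm,x in(("knob",.038),("seat",.015),("mouth",-.045),("front",-.13),("hole",-.08)): print(nm,v[:2]+R@[x,0])
k=v[:2]+R@[.038,0]
print("knob px top",proj(p,[[*k,.186]]),(np.array((155,167))/4.8+[235,145]))
# side check overlays
im=s["color"][:,:,::-1].copy()
def tr(v,m):
    c,n=np.cos(v[2]),np.sin(v[2]); M=np.array(m,float); M[:,:2]=M[:,:2]@np.array([[c,n],[-n,c]])+v[:2]; return M
S=im[150:310,170:390]; S=cv2.resize(S,None,fx=3.6,fy=3.6,interpolation=cv2.INTER_CUBIC)
for M,col in((tr(v,pm),(0,0,255)),(tr(w,bm),(0,255,0)),(tr(v,[[.038,0,.186]]),(255,0,255))):
    for q in proj(s,M): cv2.circle(S,tuple(int(t) for t in (q-[170,150]+.5)*3.6),3,col,1)
cv2.imwrite('pics/s1.png',S)
for n in("marker","tape_measure","nozzle_can","tape_roll"):
    for r in spotter.look_for(p,n)[:1]: print(n,atz(p,np.array(r["at"])*[560,420],.03))
```

```text
press [0.5819585  0.0413667  0.07061213] 0.7193743974618769
block [ 0.47135337 -0.28237142  0.39058165] 0.903673434610198 22.37868002322048
knob [0.6198638  0.04404773]
seat [0.59692112 0.042425  ]
mouth [0.53707064 0.03819179]
front [0.45228246 0.03219475]
hole [0.50215786 0.03572242]
knob px top [[266.71135729 179.56492227]] [267.29166667 179.79166667]
marker [0.38368764 0.0159251  0.03      ]
tape_measure [0.49336394 0.25146896 0.03      ]
nozzle_can [ 0.68514349 -0.22856414  0.03      ]
tape_roll [ 0.58004373 -0.4247388   0.03      ]
```

View pics/s1.png

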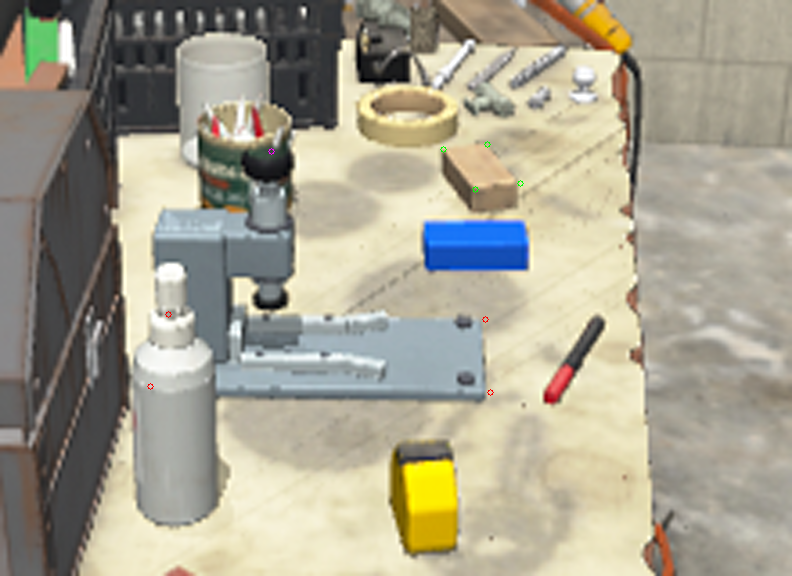

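The overlay of the fitted poses agrees with the side view to about 1 px: press bed corners at (485,320) and (490,393), block corners around (480,167). Now I'll travel to above the pine block.

```bash
for i in 1; do
python3 -m crank '[8.5,-2.27,-2.63,0,0, 8.5,-2.27,-2.63,0,0, 8.5,-2.27,-2.63,0,0, 8.5,-2.27,-2.63,0,0, 8.5,-2.27,-2.63,0,0, 8.5,-2.27,-2.63,0,0, 8.5,-2.27,-2.63,0,0, 8.5,-2.27,-2.63,0,0]' 40
python3 -m crank '[8.5,-2.27,-2.63,0,0, 8.5,-2.27,-2.63,0,0, 8.5,-2.27,-2.63,0,0, 8.5,-2.27,-2.63,0,0, 8.5,-2.27,-2.63,0,0, 8.5,-2.27,-2.63,0,0, 8.5,-2.27,-2.63,0,0, 8.5,-2.27,-2.63,0,0]'
python3 -m crank '[8.5,-2.27,-2.63,0,0, 8.5,-2.27,-2.63,0,0, 8.5,-2.27,-2.63,0,0, 8.5,-2.27,-2.63,0,0, 8.5,-2.27,-2.63,0,0, 8.5,-2.27,-2.63,0,0, 8.5,-2.27,-2.63,0,0, 8.5,-2.27,-2.63,0,0]'
python3 -m crank '[8.5,0,0,0,0.1125, 8.5,0,0,0,0.1125, 8.5,0,0,0,0.1125, 8.5,0,0,0,0.1125, 8.5,0,0,0,0.1125, 8.5,0,0,0,0.1125, 8.5,0,0,0,0.1125, 8.5,0,0,0,0]'
done
```

```text
time_s: 1.92
position: [0.2978, 0.2427, 0.2315]
tool_rot: [[-0.924, 0.382, 0.001], [0.382, 0.924, 0.0], [-0.001, 0.0, -1.0]]
ft_force: [1.1, 1.4, -0.2]
grip_width: 0.0849
gripper_force: 0.0
time_s: 2.58
position: [0.3851, -0.0215, 0.2316]
tool_rot: [[-0.924, 0.383, 0.001], [0.383, 0.924, -0.0], [-0.001, 0.0, -1.0]]
ft_force: [0.9, 0.5, 0.5]
grip_width: 0.0846
gripper_force: 0.0
time_s: 3.25
position: [0.4724, -0.2853, 0.2313]
tool_rot: [[-0.924, 0.383, 0.0], [0.383, 0.924, -0.0], [-0.0, 0.0, -1.0]]
ft_force: [0.7, 0.6, 0.5]
grip_width: 0.0851
gripper_force: 0.0
time_s: 3.92
position: [0.4722, -0.2836, 0.2313]
tool_rot: [[-0.377, 0.926, 0.0], [0.926, 0.377, 0.0], [0.0, 0.0, -1.0]]
ft_force: [-0.4, -0.1, -0.1]
grip_width: 0.085
gripper_force: 0.0
```

```bash
python3 -m crank '[8.5,0,0,2.6,0, 8.5,0,0,2.6,0, 8.5,0,0,2.6,0, 8.5,0,0,2.6,0, 8.5,0,0,2.6,0, 8.5,0,0,2.5,0, 8.5,0,0,2,0, 8.5,0,0,0,0]'
python3 - <<'E'
from h import *
p=snap("side","s2.png");i=p["color"][150:270,230:390,::-1]
cv2.imwrite('pics/s2.png',cv2.resize(i,None,fx=4.5,fy=4.5,interpolation=cv2.INTER_CUBIC))
E
```

```text
time_s: 4.58
position: [0.4708, -0.2823, 0.0529]
tool_rot: [[-0.384, 0.923, -0.005], [0.923, 0.384, 0.005], [0.006, -0.003, -1.0]]
ft_force: [-1.3, 0.0, 0.1]
grip_width: 0.0848
gripper_force: 0.0
```

View pics/s2.png

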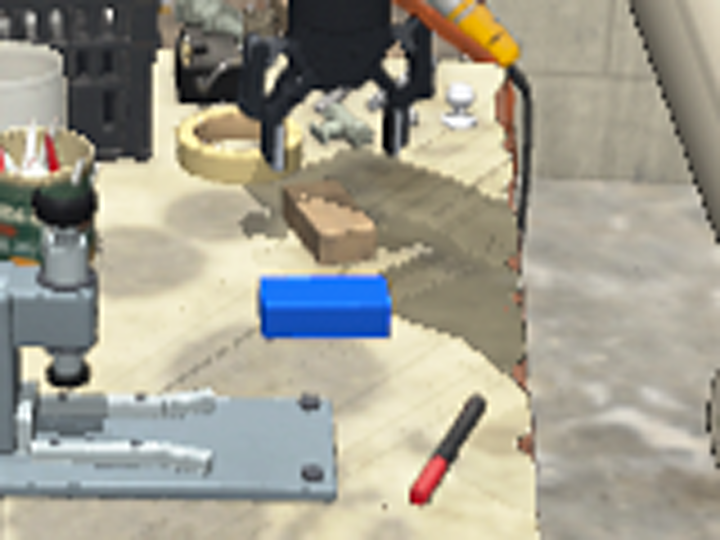

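The fingers at (278,165) and (396,150) straddle the pine block at (330,220). I'll go down and grip.

```bash
python3 -m crank '[8.5,0,0,1.2,0, 8.5,0,0,1.2,0, 8.5,0,0,1.2,0, 8.5,0,0,0.8,0, 8.5,0,0,0.3,0, 8.5,0,0,0,0, 8.5,0,0,0,0, 8.5,0,0,0,0]'
python3 -m crank '[3,0,0,0,0, 3,0,0,0,0, 3,0,0,0,0, 3,0,0,0,0, 3,0,0,0,0, 3,0,0,0,0, 3,0,0,0,0, 3,0,0,0,0]'
python3 -m crank '[3,0,0,0,0, 3,0,0,0,0, 3,0,0,-0.5,0, 3,0,0,-1,0, 3,0,0,-1.5,0, 3,0,0,-2,0, 3,0,0,-2,0, 3,0,0,-1,0]'
```

```text
time_s: 5.3
position: [0.4726, -0.2839, 0.0102]
tool_rot: [[-0.381, 0.925, 0.001], [0.925, 0.381, -0.001], [-0.001, 0.001, -1.0]]
ft_force: [0.4, 0.6, -0.3]
grip_width: 0.0853
gripper_force: 0.0
time_s: 5.97
position: [0.4724, -0.2837, 0.0097]
tool_rot: [[-0.381, 0.925, 0.001], [0.925, 0.381, -0.001], [-0.001, 0.0, -1.0]]
ft_force: [-0.2, 0.3, 6.0]
grip_width: 0.0442
gripper_force: 41.7
time_s: 6.63
position: [0.4727, -0.284, 0.092]
tool_rot: [[-0.381, 0.925, 0.002], [0.925, 0.381, -0.002], [-0.003, 0.001, -1.0]]
ft_force: [-0.0, 0.3, -0.8]
grip_width: 0.0443
gripper_force: 41.0
```

```bash
python3 -m crank '[3,1.4,0.7,0,0, 3,2.9,1.4,0,0, 3,2.9,1.4,0,0, 3,2.9,1.4,0,0, 3,2.9,1.5,0,0, 3,2.9,1.5,0,0, 3,2.9,1.5,0,0, 3,2.9,1.5,0,0]'
python3 -m crank '[3,2.9,1.4,0,0, 3,2.6,1.3,0,0, 3,1.4,0.7,0,0, 3,0,0,0,-0.1, 3,0,0,0,-0.1, 3,0,0,0,-0.1, 3,0,0,0,-0.1, 3,0,0,0,-0.1]'
python3 -m crank '[3,0,0,0,-0.12, 3,0,0,0,-0.12, 3,0,0,0,-0.12, 3,0,0,0,-0.12, 3,0,0,0,-0.12, 3,0,0,0,-0.1, 3,0,0,0,-0.05, 3,0,0,0,0]'
python3 - <<'E'
from h import *
p=snap("top");q=snap("side")
a=p["color"][150:260,220:320];b=q["color"][170:280,190:330]
f=lambda i:cv2.resize(i,(0,0),fx=3.3,fy=3.3,interpolation=cv2.INTER_CUBIC)
cv2.imwrite('pics/d.png',np.hstack([f(a),f(b)])[:,:,::-1])
print(env.observe()["position"])
E
```

```text
time_s: 7.3
position: [0.4894, -0.0389, 0.0886]
tool_rot: [[-0.381, 0.925, -0.002], [0.925, 0.381, 0.001], [0.001, -0.001, -1.0]]
ft_force: [0.4, 0.1, -1.3]
grip_width: 0.044
gripper_force: 41.0
time_s: 7.97
position: [0.4946, 0.0363, 0.0886]
tool_rot: [[-0.781, 0.625, -0.002], [0.625, 0.781, 0.0], [0.002, -0.001, -1.0]]
ft_force: [-1.7, 1.2, -1.1]
grip_width: 0.0445
gripper_force: 41.1
time_s: 8.63
position: [0.4946, 0.0361, 0.0886]
tool_rot: [[-0.997, -0.072, -0.002], [-0.072, 0.997, 0.0], [0.002, 0.001, -1.0]]
ft_force: [-0.3, 0.9, -1.1]
grip_width: 0.0443
gripper_force: 41.1
[0.49491807 0.03588414 0.08883059]
```

View pics/d.png

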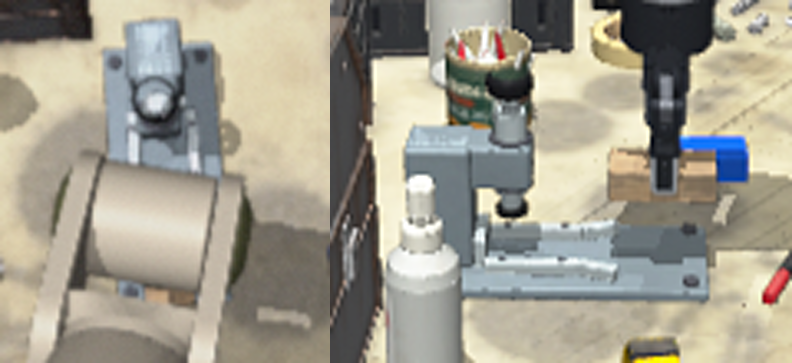

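The block is held level over the open bed at (664,175), in line with the channel. I'll lower it.

```bash
python3 -m crank '[3,0,0,1,0, 3,0,0,1.5,0, 3,0,0,1.5,0, 3,0,0,1.2,0, 3,0,0,0.7,0, 3,0,0,0.3,0, 3,0,0,0,0, 3,0,0,0,0]'
python3 -m crank '[3,0,0,0.1,0, 3,0,0,0.1,0, 3,0,0,0.1,0, 3,0,0,0.1,0, 3,0,0,0.1,0, 3,0,0,0,0, 3,0,0,0,0, 3,0,0,0,0]'
```

```text
time_s: 9.4
position: [0.4958, 0.0354, 0.0277]
tool_rot: [[-0.998, -0.069, 0.0], [-0.069, 0.998, -0.0], [-0.0, -0.0, -1.0]]
ft_force: [0.2, -0.6, -1.5]
grip_width: 0.0439
gripper_force: 41.1
time_s: 10.07
position: [0.4956, 0.0353, 0.0223]
tool_rot: [[-0.998, -0.07, 0.0], [-0.07, 0.998, -0.0], [-0.0, -0.0, -1.0]]
ft_force: [0.1, 0.5, -1.4]
grip_width: 0.0446
gripper_force: 41.1
```

```bash
python3 -m crank '[3,0,0,0.03,0, 3,0,0,0.03,0, 3,0,0,0.03,0, 3,0,0,0.03,0, 3,0,0,0,0, 3,0,0,0,0, 3,0,0,0,0, 3,0,0,0,0]'
```

```text
time_s: 10.73
position: [0.4956, 0.0353, 0.0217]
tool_rot: [[-0.998, -0.07, 0.0], [-0.07, 0.998, -0.0], [-0.0, -0.0, -1.0]]
ft_force: [-2.1, -0.2, 7.0]
grip_width: 0.0444
gripper_force: 42.0
```

```bash
python3 -m crank '[5.5,0,0,-0.1,0, 6.5,0,0,0,0, 8.5,0,0,0,0, 8.5,0,0,0,0, 8.5,0,0,0,0, 8.5,0,0,0,0, 8.5,0,0,-1,0, 8.5,0,0,-1,0]'
python3 -m crank '[8.5,0,0,-2,0, 8.5,0,0,-2.5,0, 8.5,0,0,-1,0, 0,2,0,0,0, 0,2.5,0,0,0, 0,2.5,0,0,0, 0,1,0,0,0, 0,0,0,0,0]'
python3 - <<'E'
from h import *
p=snap("top");q=snap("side")
a=p["color"][150:260,220:320];b=q["color"][170:280,190:330]
f=lambda i:cv2.resize(i,(0,0),fx=3.3,fy=3.3,interpolation=cv2.INTER_CUBIC)
cv2.imwrite('pics/e.png',np.hstack([f(a),f(b)])[:,:,::-1])
print(env.observe()["position"],env.observe()["grip_width"])
E
```

```text
time_s: 11.4
position: [0.4953, 0.0354, 0.042]
tool_rot: [[-0.998, -0.07, -0.001], [-0.07, 0.998, 0.0], [0.001, 0.0, -1.0]]
ft_force: [-0.0, -0.0, -0.5]
grip_width: 0.0849
gripper_force: 0.0
time_s: 12.07
position: [0.4137, 0.03, 0.0972]
tool_rot: [[-0.998, -0.069, -0.002], [-0.069, 0.998, 0.0], [0.001, 0.0, -1.0]]
ft_force: [-0.2, 0.1, 1.1]
grip_width: 0.0253
gripper_force: 0.0
[0.41647753 0.02961314 0.09740566] 0.009412040001409926
```

View pics/e.png

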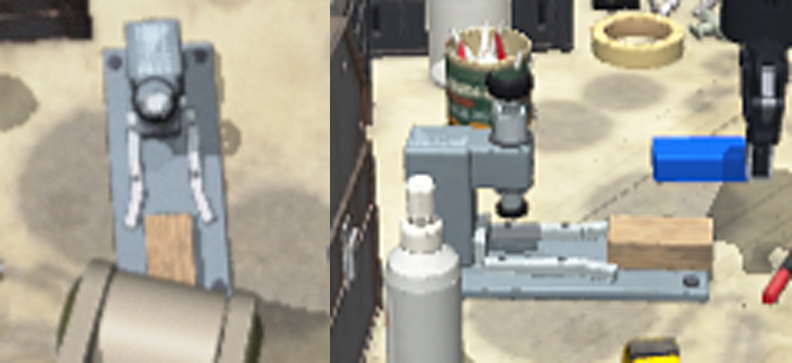

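The block lies flat at (660,240), lined up with the channel, and its front end sits between the flared rail ends. I'll go down behind it and push.

```bash
python3 -m crank '[0,0,0,1,0, 0,0,0,2,0, 0,0,0,2,0, 0,0,0,1.4,0, 0,0,0,0.6,0, 0,0,0,0,0, 0,0,0,0,0, 0,-0.5,0,0,0]'
python3 -m crank '[0,-0.8,0,0,0, 0,-0.8,0,0,0, 0,-0.8,0,0,0, 0,-0.8,0,0,0, 0,-0.8,0,0,0, 0,-0.8,0,0,0, 0,-0.6,0,0,0, 0,0,0,0,0]'
python3 -m crank '[0,-0.8,0,0,0, 0,-0.8,0,0,0, 0,-0.8,0,0,0, 0,-0.8,0,0,0, 0,-0.8,0,0,0, 0,-0.6,0,0,0, 0,-0.4,0,0,0, 0,0,0,0,0]'
```

```text
time_s: 12.83
position: [0.421, 0.0301, 0.0277]
tool_rot: [[-0.998, -0.07, 0.0], [-0.07, 0.998, -0.0], [-0.0, -0.0, -1.0]]
ft_force: [-0.3, 0.3, 0.2]
grip_width: 0.0004
gripper_force: 0.0
time_s: 13.5
position: [0.4761, 0.0338, 0.0271]
tool_rot: [[-0.998, -0.07, 0.001], [-0.07, 0.998, -0.0], [-0.001, -0.0, -1.0]]
ft_force: [0.4, 0.1, 0.5]
grip_width: -0.0001
gripper_force: 0.0
time_s: 14.17
position: [0.5254, 0.0373, 0.0271]
tool_rot: [[-0.998, -0.07, 0.001], [-0.07, 0.998, -0.0], [-0.001, -0.0, -1.0]]
ft_force: [1.0, 0.2, 0.3]
grip_width: -0.0
gripper_force: 0.0
```

```bash
python3 -m crank '[0,-0.3,0,0,0, 0,-0.3,0,0,0, 0,-0.2,0,0,0, 0,-0.2,0,0,0, 0,-0.1,0,0,0, 0,-0.1,0,0,0, 0,0,0,0,0, 0,0,0,0,0]'
python3 -m crank '[0,-0.1,0,0,0, 0,-0.1,0,0,0, 0,-0.05,0,0,0, 0,-0.05,0,0,0, 0,0,0,0,0, 0,0,0,0,0, 0,0,0,0,0, 0,0,0,0,0]'
```

```text
time_s: 14.83
position: [0.5366, 0.0382, 0.0272]
tool_rot: [[-0.998, -0.07, 0.0], [-0.07, 0.998, -0.0], [-0.0, -0.0, -1.0]]
ft_force: [-0.5, 0.0, 0.2]
grip_width: 0.0001
gripper_force: 0.0
time_s: 15.5
position: [0.5396, 0.0384, 0.0272]
tool_rot: [[-0.998, -0.07, 0.0], [-0.07, 0.998, -0.0], [-0.0, -0.0, -1.0]]
ft_force: [-0.5, 0.0, -0.2]
grip_width: -0.0003
gripper_force: 0.0
```

```bash
python3 -m crank '[0,-0.05,0,0,0, 0,-0.05,0,0,0, 0,-0.05,0,0,0, 0,-0.05,0,0,0, 0,0,0,0,0, 0,0,0,0,0, 0,0,0,0,0, 0,0,0,0,0]'
python3 -m crank '[0,-0.05,0,0,0, 0,-0.05,0,0,0, 0,-0.05,0,0,0, 0,0,0,0,0, 0,0,0,0,0, 0,0,0,0,0, 0,0,0,0,0, 0,0,0,0,0]'
python3 - <<'E'
from h import *
q=snap("side")
b=q["color"][185:285,190:310]
cv2.imwrite('pics/f.png',cv2.resize(b,(0,0),fx=5.5,fy=5.5,interpolation=cv2.INTER_CUBIC)[:,:,::-1])
E
```

```text
time_s: 16.17
position: [0.5416, 0.0385, 0.0271]
tool_rot: [[-0.998, -0.07, 0.0], [-0.07, 0.998, -0.0], [-0.0, -0.0, -1.0]]
ft_force: [0.0, 0.9, 0.1]
grip_width: -0.0002
gripper_force: 0.0
time_s: 16.83
position: [0.5431, 0.0386, 0.0271]
tool_rot: [[-0.998, -0.07, 0.0], [-0.07, 0.998, -0.0], [-0.0, -0.0, -1.0]]
ft_force: [0.4, -0.9, 0.3]
grip_width: 0.0002
gripper_force: 0.0
```

View pics/f.png

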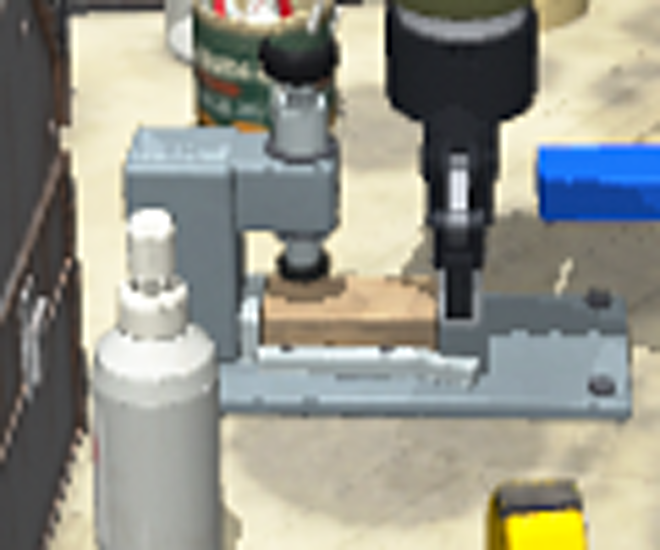

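The block runs from (265) to (435), a few mm short of the stop's face at about column 255. I'll keep pushing slowly until the force rises.

```bash
python3 -m crank '[0,-0.05,0,0,0, 0,-0.05,0,0,0, 0,-0.05,0,0,0, 0,-0.05,0,0,0, 0,0,0,0,0, 0,0,0,0,0, 0,0,0,0,0, 0,0,0,0,0]' | grep -E 'pos|ft'
```

```text
position: [0.544, 0.0387, 0.0271]
ft_force: [-5.1, -1.6, 3.3]
```

```bash
python3 -m crank '[0,-0.05,0,0,0, 0,-0.05,0,0,0, 0,-0.05,0,0,0, 0,0,0,0,0, 0,0,0,0,0, 0,0,0,0,0, 0,0,0,0,0, 0,0,0,0,0]' | grep -E 'pos|ft'
```

```text
position: [0.544, 0.0388, 0.0269]
ft_force: [-11.3, -2.1, 8.2]
```

The push force is firm with no further motion, so the block is home. The press origin comes out about 2–3 mm farther in x than the first fit, as the side view also suggested. I'll back off, rise and go over the knob.

```bash
python3 -m crank '[0,0.5,0,0,0, 0,1.1,0,0,0, 0,0.6,0,0,0, 0,0,0,-1,0, 0,0,0,-2.5,0, 0,0,0,-3,0, 0,0,0,-3,0, 0,0,0,-3,0]' | grep -E 'pos|ft'
python3 -m crank '[0,0,0,-3,0, 0,0,0,-3,0, 0,0,0,-1.5,0, 0,0,0,-0.5,0, 0,0,0,0,0, 0,0,0,0,0, 0,0,0,0,0, 0,0,0,0,0]' | grep -E 'pos|ft'
python3 - <<'E'
from h import *
q=snap("side")
b=q["color"][165:275,190:310]
b=cv2.resize(b,(0,0),fx=5.4,fy=5.4,interpolation=cv2.INTER_CUBIC)[:,:,::-1].copy()
c,n=np.cos(.0706),np.sin(.0706)
for ox,col in((.582,(0,0,255)),(.5845,(0,255,0))):
    P=np.array([[-.03,.0225,.04],[-.03,-.0225,.04],[.06,.0225,.04],[.06,-.0225,.04],[.038,0,.186],[-.13,.055,.012],[-.13,-.055,.012]])
    P[:,:2]=P[:,:2]@np.array([[c,n],[-n,c]])+[ox,.0415]
    for u in proj(q,P): cv2.circle(b,tuple(int(t) for t in (u-[190,165]+.5)*5.4),3,col,1)
cv2.imwrite('pics/g.png',b)
E
```

```text
position: [0.5248, 0.0374, 0.1545]
ft_force: [0.9, 0.4, -0.5]
position: [0.5242, 0.0374, 0.2309]
ft_force: [0.1, -0.1, -0.8]
```

View pics/g.png

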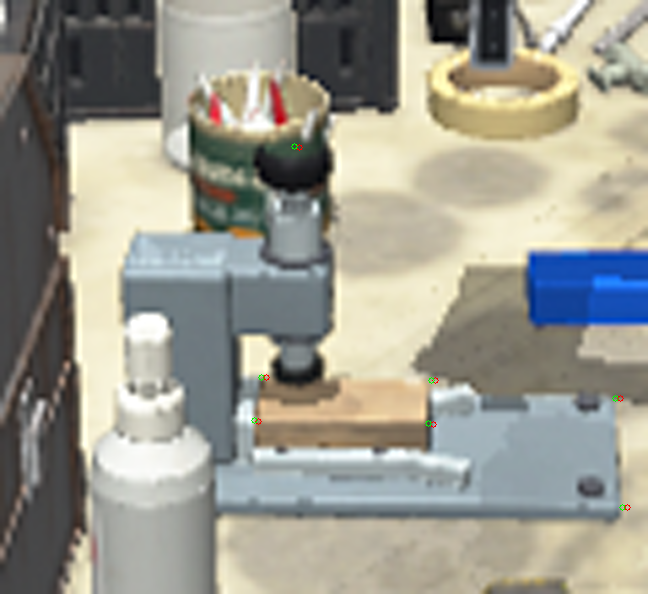

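The green overlay (origin x=0.5845) matches the block ends at (255,420) and (430,423), and the knob at (295,146). The block is home. I'll go over the knob and down to just above it.

```bash
python3 -m crank '[0,-1,0,0,0, 0,-2,0,0,0, 0,-2.5,0,0,0, 0,-2.3,0,0,0, 0,-1.3,0,0,0, 0,-0.7,0,0,0, 0,0,0,0,0, 0,0,0,0,0]' | grep -E 'pos|ft'
python3 -m crank '[0,0,0,0.8,0, 0,0,0,1,0, 0,0,0,1,0, 0,0,0,0.8,0, 0,0,0,0.4,0, 0,0,0,0,0, 0,0,0,0,0, 0,0,0,0,0]' | grep -E 'pos|ft'
python3 -m crank '[0,0,0,0.1,0, 0,0,0,0.1,0, 0,0,0,0.1,0, 0,0,0,0.1,0, 0,0,0,0.1,0, 0,0,0,0,0, 0,0,0,0,0, 0,0,0,0,0]' | grep -E 'pos|ft'
```

```text
position: [0.6218, 0.0442, 0.2316]
ft_force: [0.5, 0.2, -0.2]
position: [0.6225, 0.0442, 0.1926]
ft_force: [0.3, -0.1, -0.1]
position: [0.6223, 0.0442, 0.1871]
ft_force: [-0.5, 0.2, -0.0]
```

```bash
python3 -m crank '[0,0,0,0.1,0, 0,0,0,0.1,0, 0,0,0,0.15,0, 0,0,0,0.15,0, 0,0,0,0.1,0, 0,0,0,0.1,0, 0,0,0,0,0, 0,0,0,0,0]' | grep -E 'pos|ft'
python3 -m crank '[0,0,0,0.1,0, 0,0,0,0.1,0, 0,0,0,0.1,0, 0,0,0,0.1,0, 0,0,0,0.1,0, 0,0,0,0.1,0, 0,0,0,0,0, 0,0,0,0,0]' | grep -E 'pos|ft'
```

```text
position: [0.6223, 0.0442, 0.1802]
ft_force: [-0.5, -0.4, 1.8]
position: [0.6223, 0.0442, 0.1741]
ft_force: [0.5, 0.6, 2.1]
```

```bash
python3 -m crank '[0,0,0,0.1,0, 0,0,0,0.1,0, 0,0,0,0.05,0, 0,0,0,0.05,0, 0,0,0,0.05,0, 0,0,0,0,0, 0,0,0,0,0, 0,0,0,0,0]' | grep -E 'pos|ft'
python3 -m crank '[0,0,0,0.05,0, 0,0,0,0.05,0, 0,0,0,0.05,0, 0,0,0,0,0, 0,0,0,0,0, 0,0,0,0,0, 0,0,0,0,0, 0,0,0,0,0]' | grep -E 'pos|ft'
```

```text
position: [0.6224, 0.0442, 0.1712]
ft_force: [0.1, 0.1, 6.8]
position: [0.6224, 0.0442, 0.1699]
ft_force: [-1.2, 0.1, 8.1]
```

```bash
python3 -m crank '[0,0,0,0.08,0, 0,0,0,0.08,0, 0,0,0,0.08,0, 0,0,0,0.08,0, 0,0,0,0.05,0, 0,0,0,0,0, 0,0,0,0,0, 0,0,0,0,0]' | grep -E 'pos|ft'
python3 -m crank '[0,0,0,0,0, 0,0,0,0,0, 0,0,0,0,0, 0,0,0,0,0, 0,0,0,0,0, 0,0,0,0,0, 0,0,0,0,0, 0,0,0,0,0]' | grep -E 'time|pos|ft'
```

```text
position: [0.6225, 0.0442, 0.1668]
ft_force: [-1.9, 0.7, 10.1]
time_s: 25.6
position: [0.6225, 0.0442, 0.1668]
ft_force: [-1.7, 0.2, 10.2]
```

```bash
python3 -m crank '[0,0,0,0.05,0, 0,0,0,0.05,0, 0,0,0,0,0, 0,0,0,0,0, 0,0,0,0,0, 0,0,0,0,0, 0,0,0,0,0, 0,0,0,0,0]' | grep -E 'time|pos|ft'
python3 - <<'E'
from h import *
q=snap("side")
b=q["color"][165:275,190:310]
cv2.imwrite('pics/h.png',cv2.resize(b,(0,0),fx=5.4,fy=5.4,interpolation=cv2.INTER_CUBIC)[:,:,::-1])
E
```

```text
time_s: 26.27
position: [0.6225, 0.0442, 0.1659]
ft_force: [-2.1, 0.6, 11.2]
```

View pics/h.png

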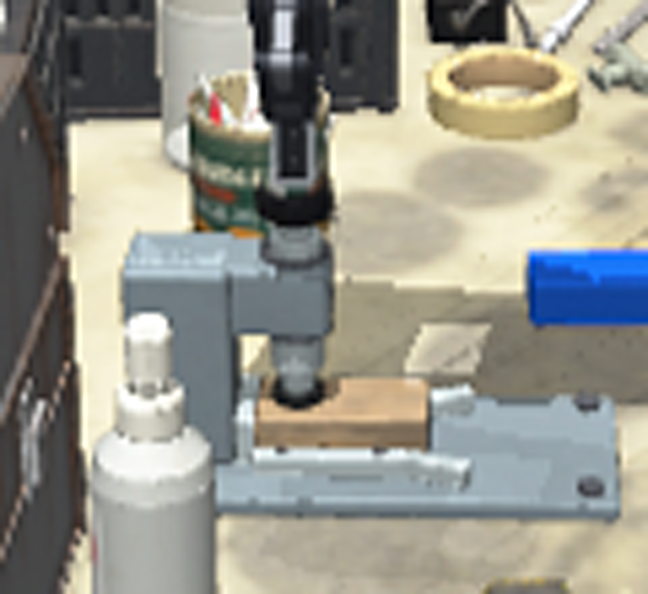

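The pad at (298,395) bears on the block, which is still home (255–430). The fingers press the knob at (295,200) with about 11 N, which puts it at roughly half stroke. Handing in.

```bash
python3 -c "
from rig import env
print(env.close_job())"
```

```text
the job is handed in; nothing more can be done
None
```

The job is handed in: the pine block is home against the end stop and the gripper is still holding the knob down at about half stroke (about 11 N, an estimated 5–6 mm); the hand-in gave no verdict, and I saw no bystander moved.

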